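Book in a reagent delivery: stack the kits, show the cassette to the camera

TASK

Book in the delivery: set the green-banded carton squarely on the grey-banded one on the balance, then the orange-banded carton squarely on the green one, placing them without dropping or throwing them. Then take the blue reagent cassette out of the rack and finish while holding it still in the air for the inspection camera, its label 20 cm straight in front of the lens, facing the lens squarely (tipped back to suit the camera's downward look) and with its grey cap uppermost. Keep hold of it at the end, leave the camera as it is set, and do not disturb the other cassettes or anything else on the bench.

Things in the scene. Friction and masses are not known exactly. Their poses are not given: they have to be found in the camera images.
- balance: Grey laboratory balance, fixed, with a black display strip on its -x side. Housing 170 (x) x 160 (y) mm, square steel pan 150 x 150 mm whose top is 60 mm above the bench. Origin on the bench under the centre of the pan, z up. The display strip, 30 mm high, reaches to x = -142 mm.
- carton_a: Closed white kit carton with a grey band, 56 (its x) x 94 (its y) x 45 mm (z), about 160 g. Origin at the centre of its underside, z up. Stands loose on the balance pan near its centre and is the foot of the column; its underside is 60 mm above the bench. It may lie a little askew on the pan.
- carton_b: Closed white kit carton with a green band, 56 (its x) x 94 (its y) x 45 mm (z), about 160 g. Origin at the centre of its underside, z up. Starts on the bench; goes second in the column. It can be gripped across its 56 mm width, from above.
- carton_c: Closed white kit carton with an orange band, 56 (its x) x 94 (its y) x 45 mm (z), about 160 g. Origin at the centre of its underside, z up. Starts on the bench; goes third, on top. It can be gripped across its 56 mm width, from above.
- rack: Low aluminium rack, fixed, 152 (x) x 60 (y) x 20 mm high, with three slots in a row along its x at -48, 0 and +48 mm. Each slot is 24 (x) x 46 mm (y) and 15 mm deep, its floor 5 mm above the bench. Origin on the bench under its centre, z up.
- cassette_blue: Blue reagent cassette, an upright block 20 (its x) x 42 (y) x 104 mm (z), about 90 g, standing in one of the slots (which varies); lifts straight up. Origin: centre of its underside. White black-barred label, 34 x 34 mm, on its +x face, centred 40 mm up. Grey cap on the top 36 mm, with a blue inlay on top. Gripped across the 42 mm at the cap, the label stays uncovered.
- cassette_blue_label (a point): Centre of the label's surface on the blue cassette: 10 mm in +x and 40 mm in z from the cassette's origin. Same axes as the cassette; +x points out of the label.
- cassette_red: Like the blue cassette but red, in another slot; stays where it is.
- cassette_yellow: Like the blue cassette but yellow, in another slot; stays where it is.
- cam_lens (a point): Centre of the front glass of the inspection camera, a white box with a black 46 mm lens and blue ring, on a 430 mm post behind the bench's working area; the head's height on the post varies (lens about 0.30 to 0.36 m above the bench). The camera looks along this frame's -x, 20 degrees below the horizontal and roughly towards the robot; the frame's y is level and its z points up in the picture. A firm push can shift the head along its post.
- cam_focus (a point): The point where the label's centre must be: in the air, 200 mm from the lens straight along the line of sight. Same axes as cam_lens. When the label is shown rightly, the cassette's x, y and z axes are parallel to this frame's x, y and z (label's +x towards the lens).
- amber_bottle: Amber bottle with black cap, 60 mm wide and 130 mm high, origin under its centre. Bystander.
- beaker: Glass beaker, 70 mm wide and 90 mm high, origin under its centre. Bystander.
- tip_box: Blue pipette-tip box with a clear lid, 85 x 120 x 70 mm, origin under its centre. Bystander.
- scan_gun: Grey hand-held barcode scanner lying down, about 140 x 66 x 40 mm, origin under its middle. Bystander.

How it is judged:
On the way, in this order (a step that is already met when the one before it is completed fails the run):
1. the green-banded carton stands squarely on the grey-banded one, let go (horizontal distance between carton_a and balance below 0.035 m and angle between each of carton_a, carton_b's own z axis and vertical below 0.06 rad and z of carton_a in the frame of balance between 0.056 and 0.064 m and horizontal distance between carton_b and carton_a below 0.01 m and angle between the x axis of carton_b and the x axis of carton_a, either way round below 0.14 rad and z of carton_b in the frame of carton_a between 0.041 and 0.049 m and contact force between the fingers and carton_b below 0.1 N and linear speed of carton_b below 0.02 m/s), for 0.2 s.
2. the orange-banded carton stands squarely on the green-banded one, let go (all of step 1 and horizontal distance between carton_c and carton_b below 0.01 m and angle between the x axis of carton_c and the x axis of carton_b, either way round below 0.14 rad and angle between carton_c's own z axis and vertical below 0.06 rad and z of carton_c in the frame of carton_b between 0.041 and 0.049 m and contact force between the fingers and carton_c below 0.1 N and linear speed of carton_c below 0.02 m/s), for 0.2 s.
At the end, for the whole second after the job is handed in: Column on the pan (within 35 mm of centre): grey, green, orange, each centred within 10 mm and square within 8 degrees, let go, at rest. Blue cassette held still by the fingers alone, over 120 mm up, label within 20 mm of the point 200 mm before the lens, facing it, cap up, within 11 degrees (all of step 2 and distance between cassette_blue_label and cam_focus below 0.02 m and angle between the x axis of cassette_blue and the x axis of cam_focus, either way round below 0.2 rad and angle between the z axis of cassette_blue and the z axis of cam_focus, either way round below 0.2 rad and x of cam_lens in the frame of cassette_blue above 0.12 m and angle between cassette_blue's own z axis and vertical below 0.8 rad and height (world z) of cassette_blue above 0.12 m and linear speed of cassette_blue below 0.02 m/s and contact force between the fingers and cassette_blue above 1 N and contact force between cassette_blue and rack below 0.05 N and contact force between cassette_blue and balance below 0.05 N and contact force between cassette_blue and carton_c below 0.05 N); the arm keeps its last pose, push and grip.
It fails at once if another cassette is moved more than 25 mm or tipped (distance of any of cassette_red, cassette_yellow from where it was at the start of the episode above 0.025 m or angle between any of cassette_red, cassette_yellow's own z axis and vertical above 0.35 rad).
It fails at once if the bottle, beaker, tip box or scanner is moved more than 25 mm or tipped (distance of any of amber_bottle, beaker, tip_box, scan_gun from where it was at the start of the episode above 0.025 m or angle between any of amber_bottle, beaker, tip_box, scan_gun's own z axis and vertical above 0.35 rad).
It fails at once if the camera head is shifted more than 8 mm (distance of cam_lens from where it was at the start of the episode above 0.008 m).
It fails at once if a carton is dropped or thrown (over 0.5 m/s while not held) ((linear speed of carton_b above 0.5 m/s and contact force between the fingers and carton_b below 0.05 N) or (linear speed of carton_c above 0.5 m/s and contact force between the fingers and carton_c below 0.05 N)).
It also fails if it takes over 66 s, if anything falls off the work surface, if the arm or the gripper's body presses on something with over 40 N, if the wrist force passes 120 N, or if a joint passes its speed limit or range.

ROBOT

A 6-joint arm with a two-finger parallel gripper is mounted at the origin on the work surface. World frame = base frame: x ahead of the robot, y to its left, z up, the work surface at z = 0. Lengths are in m, angles in rad, forces in N, time in s.
With the tool pointing down it reaches from about 0.35 to 0.775 m from the base axis. Payload 7.3 kg.
Tool frame: the origin (TCP) lies midway between the tips of the shut fingers; the grasp point (between the pads) lies 19 mm behind it; z points along the fingers, y is the line along which they close (so a half turn about z gives the same grasp; the last joint's range is limited). The gripper opens to 92 mm and grips with 3 to 60 N. Pads are 19 mm wide; open, the fingers measure 130 mm over their backs; the gripper's body (75 mm by 190 mm) begins 47 mm behind the grasp point.
Start: joints at [1.172, 0.342, 1.524, -0, 1.275, -0.146], TCP at [0.131, 0.508, 0.196] pointing down, gripper open.
Joint ranges: [-2.53, 2.53], [-0.77, 2.02], [0.04, 2.7], [-1, 4.14], [0.28, 2.66], [-3.11, 3.11]. Speed limits (rad/s): [2.57, 2.57, 3.14, 3.14, 3.14, 3.14].

INTERFACE

Orientations are given as a unit quaternion [w, x, y, z].
In Python, from station import * gives the robot as it stands.
- The arm moves only by the tool drive_tool, never from a script. Its argument "increments" is one flat list of numbers, 7 for each row, row after row: the turn, a rotation vector about the world's x, y, z in degrees, then the shift along the world's x, y, z in mm, then the finger opening in mm, from 0 to 91.8. In form: [ax, ay, az, x, y, z, gripper, ax, ay, az, x, y, z, gripper, ...]. A call has exactly 5 rows; each row is the pose to reach, as a shift and turn from the pose commanded when the call began; what a row does not reach only later rows make up. A row lasts 1/10 s, in which the tool goes at most 50 mm and 8.59 degrees, less where a joint would pass 70% of its speed; a pose out of reach is approached as far as the arm can. A call with a gripper value outside its range is refused whole. The fingers move at their own pace and stop on an object; "newtons" is the grip in N (left out, the last holds). Time passes only in rows, so rows that repeat a pose let the fingers close, or fill a call up. It gives the time, the measured TCP pose, the force, the opening and the grip force at its end, in the units of the state.
- get_obs(): the state, without advancing time (a new reading comes with each control period).
- snapshot(name): name is "scene" or "top"; returns a dict with "frame" (384x512x3 uint8, blue, green, red), "fx", "fy", "cx", "cy" (pixels), "origin" and "orientation" of the camera in the world. Camera axes: x right, y up, looking along -z (the intrinsics and any distortion apply to the point x, -y, -z); pixel columns grow to the right and rows downward; lengths in m; the calibration is good to about 2 mm. A picture is of the moment at which its call begins. There is no depth.
- job_done(): hands the job in; it is judged then, once.
Trained networks look in the newest picture that a camera, given by its name, has taken for a name from the list of things; names that differ only in an ending like _2 or _b are one class to them, and where a whole thing is asked for, a point or a joint stands for the part that bears it (a point fixed in the world has none). Each returns a list of dicts, best first, with "conf" (0 to 1); they miss things now and then, are a little off and sometimes report something else, mostly with a low value. They report only what shows in the picture. A call takes as long as a camera call.
- look_for(target, camera): "extent" ([left, top, width, height] in pixels, round what is visible of it).
- silhouettes(target, camera): "pixels" (384x512 bool, what is visible of it) and "extent" ([left, top, width, height] in pixels, round what is visible of it).
The state is a dict: "t": time; "q": joint angles; "qvel": joint speeds; "joint_torque": joint torques, N m; "tool_pos": TCP position; "orientation": TCP orientation; "ft_force": force on the tool from outside, world axes, zero at the start; "ft_torque": the same for the moment, N m; "opening": finger opening in m; "gripper_force": force on a finger pad.
Only numpy, scipy, OpenCV 4.12 (cv2) and the standard library are available. Lean on these libraries where they do the work, as an engineer would, in place of code of your own. Each camera call takes 0.05 s, during which the arm holds its last target. There are 200 camera calls.

## Working session

There is one attempt and no reset: what is moved stays moved. The work goes in short steps, Python scripts to look and compute and a tool call to move; the robot and the scene stay as the last step left them, time stands still between calls to the robot, and variables do not carry over. Pictures are saved under pics/ and viewed, at most 10 in all, crops included, and the job is handed in when it is done.

Besides the shell and the picture viewer there is one more tool, called after ">>>" by a JSON object that holds its "name" and its "arguments". drive_tool: Moves the arm, as the interface text tells. Its arguments: {"type":"object","properties":{"increments":{"type":"array","items":{"type":"number"}},"newtons":{"type":"number"}},"required":["increments"]}

```bash
ls; mkdir -p pics
python3 - <<'E'
from station import *
import cv2,numpy as np
o=get_obs(); print(o['t'],o['tool_pos'],o['orientation'],o['opening'])
for n in('scene','top'):
    s=snapshot(n); cv2.imwrite(f'pics/{n}0.png',s['frame'])
    print(n,s['frame'].shape,{k:v for k,v in s.items() if k!='frame'})
    np.save(f'{n}0.npy',s,allow_pickle=True)
    for t in['balance','carton_a','cassette_blue','cassette_red','rack','cam_lens','tip_box','beaker','amber_bottle','scan_gun']:
        for d in look_for(t,n)[:4]: print(n,t,np.round(d['conf'],2),np.round(d['extent']))
E
```

```text
pics
0.0 [0.1311     0.50791086 0.19513874] [-2.14113054e-04  1.26042251e-01  9.92024585e-01 -7.26736943e-04] 0.09206906716633306
scene (384, 512, 3) {'fx': 431.2071702823503, 'fy': 431.2071702823503, 'cx': 261.1677596574526, 'cy': 193.14056795552892, 'origin': array([1.27616756, 0.96135931, 1.04417685]), 'orientation': array([0.28004461, 0.13787622, 0.43151281, 0.84638163])}
scene balance 0.56 [211. 163.  58.  41.]
scene balance 0.34 [315. 258.  48.  21.]
scene carton_a 0.89 [293. 210.  22.  26.]
scene carton_a 0.67 [244. 213.  28.  23.]
scene carton_a 0.61 [225. 163.  21.  21.]
scene cassette_blue 0.62 [335. 237.  14.  32.]
scene cassette_blue 0.36 [334. 294.  52.  59.]
scene cassette_red 0.89 [347. 234.  15.  26.]
scene rack 0.59 [316. 260.  47.  17.]
scene cam_lens 0.92 [194. 168.  42.  26.]
scene cam_lens 0.5 [345. 232.  15.  30.]
scene tip_box 0.62 [336. 298.  50.  55.]
scene tip_box 0.44 [192. 168.  43.  25.]
scene beaker 0.65 [275. 279.  21.  20.]
scene amber_bottle 0.66 [183. 176.  16.  32.]
scene amber_bottle 0.15 [315. 258.  48.  21.]
scene scan_gun 0.79 [184. 156.  28.  2
[... 199 characters left out ...]
([-0.70402703, -0.03480366,  0.03866941,  0.70826501])}
top balance 0.62 [307. 190.  54.  63.]
top carton_a 0.74 [222. 223.  30.  22.]
top carton_a 0.72 [322. 203.  27.  17.]
top carton_a 0.57 [247. 185.  29.  22.]
top cassette_blue 0.53 [220.  99.  22.  39.]
top cassette_blue 0.36 [100. 171.  38.  33.]
top cassette_red 0.58 [160. 232.  20.   7.]
top rack 0.68 [161. 205.  26.  40.]
top rack 0.21 [377. 181.  19.  37.]
top cam_lens 0.74 [218. 100.  26.  40.]
top tip_box 0.84 [ 99. 170.  36.  30.]
top beaker 0.56 [155. 143.  22.  22.]
top amber_bottle 0.75 [321. 155.  21.  20.]
top scan_gun 0.88 [378. 179.  18.  42.]
top scan_gun 0.68 [171. 207.  14.  10.]
top scan_gun 0.4 [323. 203.  26.  18.]
```

Run:
```python
import cv2
a=cv2.imread('pics/top0.png')[80:270,85:405]; cv2.imwrite('pics/topc.png',cv2.resize(a,None,fx=2.5,fy=2.5,interpolation=cv2.INTER_CUBIC))
a=cv2.imread('pics/scene0.png')[145:360,160:400]; cv2.imwrite('pics/scenec.png',cv2.resize(a,None,fx=2.75,fy=2.75,interpolation=cv2.INTER_CUBIC))
```

```text
(no output)
```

View pics/topc.png

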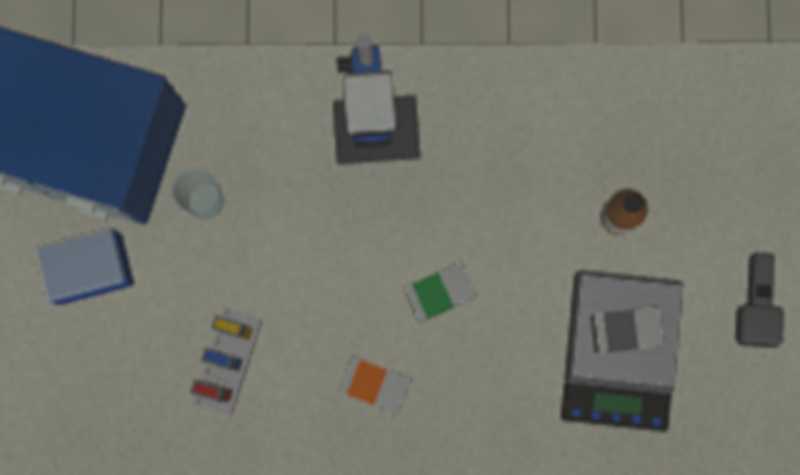

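View pics/scenec.png

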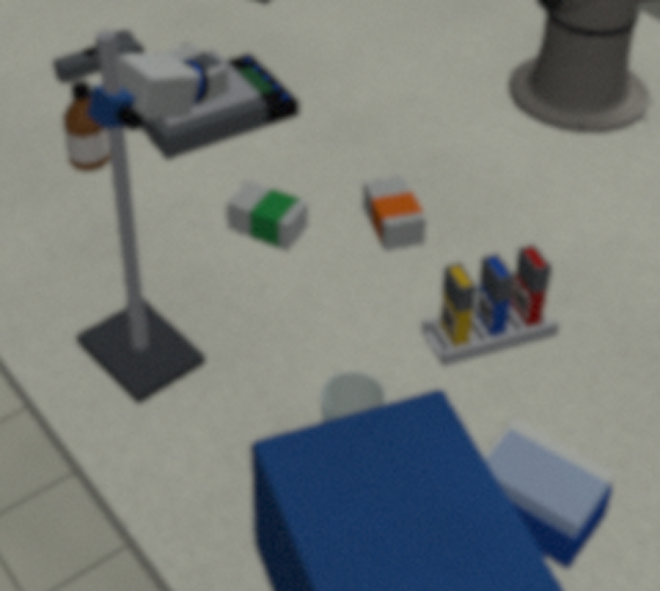

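The top view shows green carton ~(261,197), orange ~(235,233), grey on the balance ~(336,212) and the rack with the blue cassette in the middle slot ~(174,224). The camera head is at ~(233,122). The scene view confirms the labels face +x (away from the robot), and there is an unlisted tall blue block near the tip box.

```bash
cat > h.py <<'E'
from station import *
import cv2,numpy as np
from scipy.optimize import minimize,least_squares
from scipy.spatial.transform import Rotation as R
def quat(q): return R.from_quat([q[1],q[2],q[3],q[0]])
def proj(s,P):
    p=quat(s['orientation']).inv().apply(np.atleast_2d(P)-s['origin'])
    return np.c_[s['cx']+s['fx']*p[:,0]/-p[:,2], s['cy']+s['fy']*p[:,1]/p[:,2]]
def ray(s,u,v):
    d=quat(s['orientation']).apply([(u-s['cx'])/s['fx'],-(v-s['cy'])/s['fy'],-1]); return d/np.linalg.norm(d)
def atz(s,u,v,z): d=ray(s,u,v); return s['origin']+d*(z-s['origin'][2])/d[2]
def tri(s1,p1,s2,p2):
    d1,d2=ray(s1,*p1),ray(s2,*p2); A=np.c_[d1,-d2]
    t=np.linalg.lstsq(A,s2['origin']-s1['origin'],rcond=None)[0]
    a,b=s1['origin']+d1*t[0],s2['origin']+d2*t[1]; return (a+b)/2,np.linalg.norm(a-b)
def box(x,y,yaw,z,dims):
    c=np.array([[i,j,k] for i in(-.5,.5) for j in(-.5,.5) for k in(0,1)])*dims
    return R.from_euler('z',yaw).apply(c)+[x,y,z]
def hullmask(s,P,ss=4):
    h=cv2.convexHull((proj(s,P)).astype(np.float32))[:,0]
    m=np.zeros((384*ss,512*ss),np.float32)
    cv2.fillPoly(m,[np.round(((h+.5)*ss-.5)*16).astype(np.int32)],1,shift=4)
    return cv2.resize(m,(512,384),interpolation=cv2.INTER_AREA)
def fit(views,x0,z,dims):
    """views: [(snap,mask)]; x0=(x,y,yaw)"""
    def c(p):
        e=0
        for s,m in views:
            h=hullmask(s,box(*p,z,dims)); e+=1-np.minimum(h,m).sum()/np.maximum(h,m).sum()
        return e/len(views)
    best=None
    for dy in np.deg2rad(np.arange(-90,90,20)):
        p=np.array(x0)+[0,0,dy]
        r=minimize(c,p,method='Nelder-Mead',options=dict(initial_simplex=p+np.r_[[np.zeros(3)],np.diag([.02,.02,.3])],xatol=1e-4,fatol=1e-4,maxiter=120))
        if best is None or r.fun<best.fun: best=r
    return best.x,best.fun
E
python3 - <<'E'
from h import *
S={n:snapshot(n) for n in('scene','top')}
C={}
for n in S:
    for t in['carton_a','cassette_blue','rack','balance','cam_lens','tip_box']:
        C[n,t]=silhouettes(t,n)
near={'b':(261,197),'c':(235,233),'a':(336,212)}
sc={'b':(258,225),'c':(304,223),'a':(236,174)}
D=np.array([.056,.094,.045])
def pick(n,t,uv):
    l=C[n,t]; 
    k=[d for d in l if np.hypot(d['extent'][0]+d['extent'][2]/2-uv[0],d['extent'][1]+d['extent'][3]/2-uv[1])<14]
    return k[0]['pixels'].astype(np.float32) if k else None
for k in'bca':
    z=.06 if k=='a' else 0
    x0=atz(S['top'],*near[k],z+.045)
    v=[(S['top'],pick('top','carton_a',near[k]))]
    if k!='a': v.append((S['scene'],pick('scene','carton_a',sc[k])))
    vv=[w for w in v if w[1] is not None]
    print(k,len(vv),x0)
    for sub in ([vv] if len(vv)<2 else [vv,vv[:1],vv[1:]]):
        p,e=fit(sub,(x0[0],x0[1],0),z,D); print('  ',np.round(p[:2],4),np.rad2deg(p[2])%180,round(e,3))
for t,uv,suv,z,dm in[('rack',(174,225),(340,268),0,[.152,.06,.02]),('balance',(334,218),(240,185),0,[.17,.16,.06])]:
    x0=atz(S['top'],*uv,z); m=pick('top',t,uv)
    if m is not None: p,e=fit([(S['top'],m)],(x0[0],x0[1],0),z,np.array(dm)); print(t,np.round(p[:2],4),np.rad2deg(p[2])%180,round(e,3))
for n in S:
    for t in('cam_lens','cassette_blue','tip_box'):
        for d in C[n,t][:3]: print(n,t,round(d['conf'],2),np.round(d['extent']))
p1=cv2.resize(S['top']['frame'][90:150,205:265],(480,480),interpolation=cv2.INTER_CUBIC)  #8x
p2=cv2.resize(S['scene']['frame'][152:212,180:240],(300,300)) if 0 else cv2.resize(S['scene']['frame'][155:205,185:240],(440,400),interpolation=cv2.INTER_CUBIC)
cv2.imwrite('pics/topcam.png',p1); cv2.imwrite('pics/scenecam.png',p2)
# blue block corners
print('blk',tri(S['top'],(85+165/2.5,80+75/2.5),S['scene'],(160+255/2.75,145+445/2.75)),tri(S['top'],(85+130/2.5,80+210/2.5),S['scene'],(160+443/2.75,145+393/2.75)))
E
```

```text
b 2 [ 0.57400874 -0.03254511  0.045     ]
   [ 0.5768 -0.0301] 23.246345239828802 0.067
   [ 0.5772 -0.0314] 23.556512153635495 0.077
   [ 0.5769 -0.0298] 23.461589482052716 0.052
c 2 [0.44116355 0.06439421 0.045     ]
   [0.4381 0.0664] 157.52656630513664 0.073
   [0.439  0.0657] 156.22077919437595 0.078
   [0.437  0.0666] 158.2683077275483 0.054
a 1 [ 0.51254552 -0.29930841  0.105     ]
   [ 0.5159 -0.2994] 7.497066649088907 0.07
rack [0.4781 0.2886] 162.70596218507248 0.337
balance [ 0.4945 -0.2995] 170.12166879619468 0.388
scene cam_lens 0.6 [196. 167.  38.  25.]
scene cam_lens 0.49 [316. 257.  47.  23.]
scene cassette_blue 0.62 [334. 239.  16.  30.]
scene tip_box 0.55 [338. 296.  47.  57.]
top cam_lens 0.57 [217. 101.  29.  37.]
top cassette_blue 0.44 [169. 217.  12.  13.]
top cassette_blue 0.38 [169. 206.  18.  13.]
top tip_box 0.71 [100. 174.  38.  29.]
blk (array([0.87295013, 0.35954447, 0.15450158]), np.float64(0.006365620191337762)) (array([0.6811804 , 0.40945692, 0.14144662]), np.float64(0.008152287908780436))
```

View pics/topcam.png

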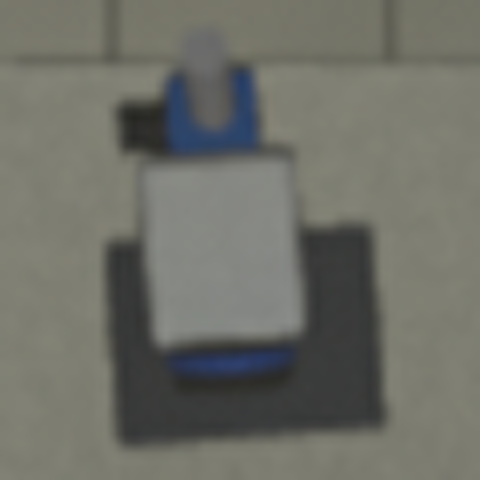

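View pics/scenecam.png

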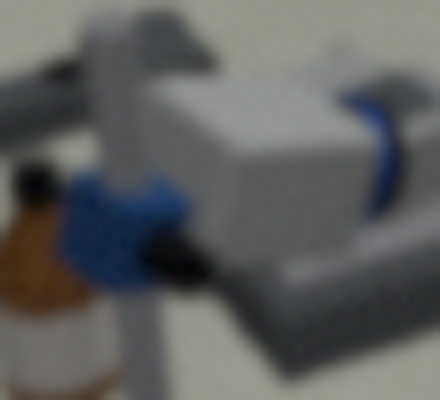

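The crops show the head's top face in the top view with corners near (223,110), (241.5,109), (225,133.5) and (243,132). Its barrel with the blue ring points toward the robot. The scene view shows corners (204,166), (214,174) and (231,174).

Run:
```python
from h import *
S={n:snapshot(n) for n in('scene','top')}
T=lambda u,v:(205+(u+.5)/8-.5,90+(v+.5)/8-.5); C=lambda u,v:(185+(u+.5)/8-.5,155+(v+.5)/8-.5)
for n,a,b in[('rear+y',(143,163),(230,155)),('rear-y',(292,155),(148,90)),('front+y',(157,348),(370,150))]:
    p,e=tri(S['top'],T(*a),S['scene'],C(*b)); print(n,p.round(4),round(e,4))
obs=[('top',T(143,163),(0,1,1)),('top',T(292,155),(0,-1,1)),('top',T(157,348),(1,1,1)),('top',T(303,338),(1,-1,1)),
 ('scene',C(230,155),(0,1,1)),('scene',C(148,90),(0,-1,1)),('scene',C(370,150),(1,1,1)),('scene',C(360,235),(1,1,-1)),('top',T(235,388),'lens')]
def f(p,full=False):
    x,y,z,yaw,L,w,h,bl=p   # x,y,z: centre of front lens glass
    Rm=R.from_euler('ZY',[yaw,-np.deg2rad(20)])  # +x away, up
    r=[]
    for n,uv,k in obs:
        P=[0,0,.024] if k=='lens' else [bl+(1-k[0])*L, k[1]*w/2, k[2]*h/2]
        r+=list(proj(S[n],Rm.apply([P])+[x,y,z])[0]-np.array(uv))
        if k=='lens': r[-2]=0
    r=np.array(r)
    return r if full else np.r_[r,(bl-.02)/.02, (w-h)/.01]
r=least_squares(f,[.65,.05,.33,0,.09,.06,.06,.02]); print(r.x.round(4),np.rad2deg(r.x[3])); print(f(r.x,1).reshape(-1,2).round(1).tolist())
# base edges direction
q=[atz(S['top'],*T(*a),.01) for a in[(107,243),(372,228),(383,428),(120,443)]]; print('base yaw',[np.rad2deg(np.arctan2(*(q[i]-q[j])[[1,0]])) for i,j in((0,3),(1,2))],np.mean(q,0))
# inlays
for n,(u0,v0,u1,v1) in(('top',(155,195,195,250)),('scene',(320,225,365,280))):
    fr=S[n]['frame'][v0:v1,u0:u1]; big=cv2.resize(fr,None,fx=8,fy=8,interpolation=cv2.INTER_CUBIC); hsv=cv2.cvtColor(big,cv2.COLOR_BGR2HSV)
    for c,(lo,hi) in dict(blue=(100,130),red=(165,180),yellow=(18,32)).items():
        m=((hsv[...,0]>=lo)&(hsv[...,0]<=hi)&(hsv[...,1]>110)).astype(np.uint8)
        k,l,st,ce=cv2.connectedComponentsWithStats(m)
        for i in range(1,k):
            if st[i,4]>150:
                uv=(u0+(ce[i][0]+.5)/8-.5,v0+(ce[i][1]+.5)/8-.5); print(n,c,st[i,4]/64,np.round(uv,1),atz(S[n],*uv,.109).round(4))
q=[atz(S['top'],85+u/2.5-.3,80+v/2.5-.3,z)[:2] for u,v,z in[(228,310,.02),(262,320,.02),(232,413,.02),(192,400,.02)]]
print('rack',np.round(q,4),np.mean(q,0))
q=[atz(S['top'],85+u/2.5-.3,80+v/2.5-.3,.06)[:2] for u,v in[(577,271),(682,282),(671,388),(567,379)]]
print('pan',np.round(q,4),np.mean(q,0))
for k,ax in(('tip',[(40,245,.07),(115,230,.07),(128,285,.07),(52,302,.07)]),('beaker',[(205,193,.09)])): print(k,[atz(S['top'],85+u/2.5,80+v/2.5,z)[:2].round(3) for u,v,z in ax])
cv2.imwrite('pics/rack.png',np.hstack([cv2.resize(S['top']['frame'][195:250,150:205],(400,400),interpolation=cv2.INTER_CUBIC),cv2.resize(S['scene']['frame'][228:283,312:367],(400,400),interpolation=cv2.INTER_CUBIC)]))
```

```text
rear+y [0.804  0.0899 0.3937] 0.0013
rear-y [0.8058 0.0345 0.3928] 0.0043
front+y [0.7415 0.0844 0.3674] 0.0047
[0.7317 0.0574 0.3462 0.0574 0.0672 0.0536 0.0368 0.0175] 3.286648787755801
[[0.4, 0.5], [-0.5, 0.5], [0.3, -0.4], [-0.5, -0.2], [-0.3, 0.0], [-0.9, 0.1], [1.2, -0.6], [-0.5, 0.4], [0.0, 0.0]]
base yaw [np.float64(3.7291436721719275), np.float64(2.7499828713180237)] [0.83154317 0.06378455 0.01      ]
top blue 27.484375 [171.3 222.9] [0.4771 0.2885 0.109 ]
top yellow 34.390625 [175.4 210. ] [0.5228 0.2745 0.109 ]
top yellow 7.96875 [183.4 213. ] [0.5119 0.2458 0.109 ]
scene blue 29.84375 [340.5 242. ] [0.4774 0.2889 0.109 ]
scene blue 58.21875 [341.  259.6] [0.532  0.3461 0.109 ]
scene red 2.5 [351.4 237.5] [0.4344 0.2949 0.109 ]
scene red 2.90625 [355.  241.3] [0.4382 0.3143 0.109 ]
scene yellow 34.359375 [326.9 245.3] [0.5225 0.274  0.109 ]
scene yellow 70.75 [327.1 262.7] [0.5746 0.3303 0.109 ]
rack [[0.553  0.2874]
 [0.5376 0.2361]
 [0.3988 0.2797]
 [0.4185 0.3396]] [0.47697322 0.28568706]
pan [[ 0.6044 -0.2339]
 [ 0.5872 -0.3888]
 [ 0.4312 -0.3681]
 [ 0.4453 -0.2161]] [ 0.51703234 -0.30171256]
tip [array([0.645, 0.555]), array([0.667, 0.446]), array([0.585, 0.425]), array([0.561, 0.535])]
beaker [array([0.717, 0.31 ])]
```

View pics/rack.png

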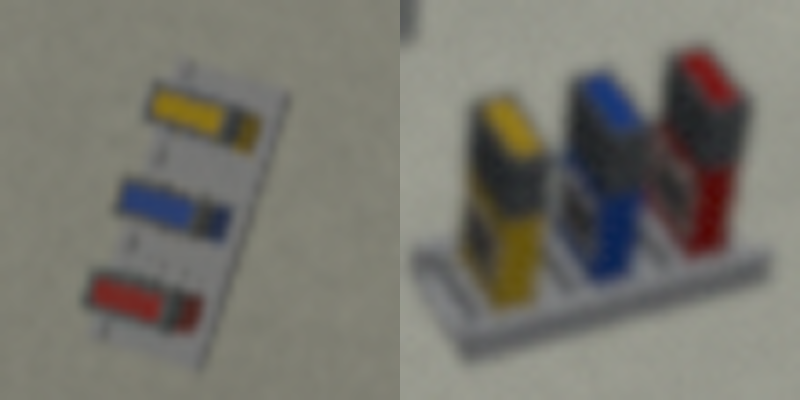

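Blue cassette's top is at (0.477,0.289) in the middle slot, with the rack at yaw −17.4°. The lens is at about (0.732,0.057,0.345) with yaw +3.3°. Moving to the green carton.

>>> {"name": "drive_tool", "arguments": {"increments": [0,0,-3.5,30,-36,-2,91.8,0,0,-7,60,-72,-5,91.8,0,0,-10.5,90,-108,-7,91.8,0,0,-14,120,-144,-10,91.8,0,0,-17.4,149,-179,-12,91.8]}}

```text
t: 2.4
tool_pos: [0.2812, 0.3278, 0.1839]
orientation: [0.0, 0.276, 0.961, 0.0]
ft_force: [1.0, 0.3, 0.6]
opening: 0.0918
gripper_force: 0.0
```

>>> {"name": "drive_tool", "arguments": {"increments": [0,0,-3.5,30,-36,-2,91.8,0,0,-7,60,-72,-5,91.8,0,0,-10.5,90,-108,-7,91.8,0,0,-14,120,-144,-10,91.8,0,0,-17.4,149,-179,-12,91.8]}}

```text
t: 2.9
tool_pos: [0.4304, 0.1486, 0.1719]
orientation: [0.0, 0.418, 0.908, 0.0]
ft_force: [0.7, 0.5, 0.1]
opening: 0.0918
gripper_force: 0.0
```

>>> {"name": "drive_tool", "arguments": {"increments": [0,0,-3.5,30,-36,-2,91.8,0,0,-7,60,-72,-5,91.8,0,0,-10.5,90,-108,-7,91.8,0,0,-17.4,148,-180,-11,91.8,0,0,-17.4,148,-180,-11,91.8]}}

```text
t: 3.4
tool_pos: [0.5786, -0.0319, 0.1607]
orientation: [0.0, 0.551, 0.834, 0.0]
ft_force: [0.4, 0.1, 0.7]
opening: 0.0918
gripper_force: 0.0
```

```bash
cat >> h.py <<'E'
def delta(pos,psi,tilt=0,head=0):
    """psi=deg yaw of tool y for tool down; tilt deg about heading 'head' (deg)"""
    o=get_obs(); Rc=quat(o['orientation'])
    Rd=R.from_euler('ZX',[psi,180],degrees=True)
    if tilt: h=np.deg2rad(head); Rd=R.from_rotvec(np.deg2rad(tilt)*np.array([np.sin(h),-np.cos(h),0]))*Rd
    cands=[Rd,Rd*R.from_euler('z',180,degrees=True)]
    rv=min(((c*Rc.inv()).as_rotvec(degrees=True) for c in cands),key=np.linalg.norm)
    print('t',round(o['t'],2),'rot',rv.round(1),'mm',((np.array(pos)-o['tool_pos'])*1e3).round(1),'open',round(o['opening'],4),'F',o['ft_force'].round(1),'grip',round(o['gripper_force'],1))
E
python3 -c "
from h import *
delta([.5768,-.0302,.01],23.4)"
```

```text
t 3.4 rot [  0.    0.  -89.7] mm [  -1.8    1.7 -150.7] open 0.0918 F [0.4 0.1 0.7] grip 0.0
```

>>> {"name": "drive_tool", "arguments": {"increments": [0,0,0.3,-1,1,-35,91.8,0,0,0.3,-2,2,-70,91.8,0,0,0.3,-2,2,-105,91.8,0,0,0.3,-2,2,-135,91.8,0,0,0.3,-2,2,-150,91.8]}}

```text
t: 3.9
tool_pos: [0.5736, -0.0274, 0.0079]
orientation: [-0.002, 0.548, 0.837, -0.001]
ft_force: [0.5, -0.5, 0.5]
opening: 0.0917
gripper_force: 0.0
```

>>> {"name": "drive_tool", "arguments": {"increments": [0,0,0,0,0,0,40,0,0,0,0,0,0,40,0,0,0,0,0,0,40,0,0,0,0,0,0,40,0,0,0,0,0,0,40], "newtons": 20}}

```text
t: 4.4
tool_pos: [0.5758, -0.0277, 0.0118]
orientation: [0.001, 0.547, 0.837, 0.0]
ft_force: [-1.2, 0.6, 1.1]
opening: 0.0564
gripper_force: 0.5
```

```bash
sed -i "s/\[psi,180\]/[psi+90,180]/" h.py
python3 - <<'E'
from h import *
delta([.5768,-.0302,.01],23.4)
# lens cross-check: ring centre in scene near (229.9,174.5)
s=snapshot('scene')
for z in(.336,.341,.346): print(z,proj(s,[[.732+.004,.0575,z+.001]]).round(1))
E
```

```text
t 4.4 rot [ 0.   0.1 -0.2] mm [ 1.  -2.5 -1.8] open 0.0564 F [-1.2  0.6  1.1] grip 0.5
0.336 [[228.7 177.4]]
0.341 [[228.6 176. ]]
0.346 [[228.5 174.6]]
```

>>> {"name": "drive_tool", "arguments": {"increments": [0,0,0,0,0,0,40,0,0,0,0,0,0,40,0,0,0,0,0,0,40,0,0,0,0,0,0,40,0,0,0,0,0,0,40], "newtons": 20}}

```text
t: 4.95
tool_pos: [0.5758, -0.0277, 0.0117]
orientation: [0.001, 0.547, 0.837, 0.0]
ft_force: [-0.7, -0.0, 5.2]
opening: 0.0551
gripper_force: 20.0
```

Run:
```python
from h import *
delta([.5768,-.0302,.01],23.4)
s=snapshot('scene'); t=snapshot('top')
D=np.array([.056,.094,.045])
for n,S,uv in(('top',t,None),('scene',s,None)):
    for d in silhouettes('carton_b',n)[:4]: print(n,round(d['conf'],2),d['extent'])
```

```text
t 4.95 rot [ 0.   0.1 -0.2] mm [ 1.  -2.5 -1.7] open 0.0551 F [-0.7 -0.   5.2] grip 20.0
top 0.98 [323.6, 203.3, 25.8, 16.1]
top 0.63 [225.3, 222.3, 8.2, 17.1]
top 0.53 [247.4, 196.6, 6.7, 11.0]
scene 0.91 [292.1, 212.1, 23.9, 22.5]
scene 0.72 [243.1, 215.7, 27.9, 19.7]
scene 0.48 [224.6, 162.7, 18.0, 21.4]
```

>>> {"name": "drive_tool", "arguments": {"increments": [0,0,0,0,0,20,40,0,0,0,0,0,55,40,0,0,0,0,0,95,40,0,0,0,0,0,135,40,0,0,0,0,0,170,40]}}

```text
t: 5.65
tool_pos: [0.5752, -0.0276, 0.1827]
orientation: [0.0, 0.547, 0.837, 0.0]
ft_force: [0.2, -0.3, -2.1]
opening: 0.0551
gripper_force: 20.0
```

Run:
```python
from h import *
D=np.array([.056,.094,.045])
P=[]
for i in range(3):
    t=snapshot('top')
    k=[d for d in silhouettes('carton_a','top') if np.hypot(d['extent'][0]+d['extent'][2]/2-336,d['extent'][1]+d['extent'][3]/2-212)<14]
    if k: p,e=fit([(t,k[0]['pixels'].astype(np.float32))],(.516,-.2994,.13),.06,D); P.append(p); print(p.round(4),np.rad2deg(p[2]),round(e,3))
delta([.5155,-.2967,.18],7.5)
```

```text
[ 0.5155 -0.3001  0.0971] 5.5628793549894615 0.07
[ 0.5156 -0.3     0.1009] 5.781884187312084 0.065
[ 0.5161 -0.2994  0.0973] 5.572538452334133 0.055
t 5.95 rot [ -0.1  -0.2 -16.1] mm [ -58.7 -269.3    1. ] open 0.055 F [-0.1  0.4 -2.1] grip 20.0
```

>>> {"name": "drive_tool", "arguments": {"increments": [0,0,-2.5,-9,-40,2,40,0,0,-5.5,-18,-85,3,40,0,0,-8.5,-27,-130,3,40,0,0,-11.5,-36,-175,3,40,0,0,-14,-47,-215,3,40]}}

```text
t: 6.45
tool_pos: [0.527, -0.2443, 0.1817]
orientation: [-0.002, 0.646, 0.763, -0.0]
ft_force: [1.0, 1.1, -2.1]
opening: 0.0554
gripper_force: 20.0
```

>>> {"name": "drive_tool", "arguments": {"increments": [0,0,-1.7,-7,-30,0,40,0,0,-3.4,-12,-54,0,40,0,0,-3.4,-12,-54,0,40,0,0,-3.4,-12,-54,0,40,0,0,-3.4,-12,-54,0,40]}}

```text
t: 6.95
tool_pos: [0.5161, -0.2955, 0.1828]
orientation: [-0.001, 0.667, 0.745, 0.0]
ft_force: [0.5, 0.9, -1.7]
opening: 0.0553
gripper_force: 20.0
```

Run:
```python
from h import *
delta([.5155,-.297,.1185],6.2)
t=snapshot('top')
for d in silhouettes('carton_a','top')[:4]:
    print(d['conf'],d['extent'])
    u,v,w,h=d['extent']
    if abs(u+w/2-336)<20:
        p,e=fit([(t,d['pixels'].astype(np.float32))],(.516,-.2994,.13),.172,np.array([.056,.094,.045])); print(p.round(4),e)
```

```text
t 6.95 rot [-0.1 -0.1 -0.1] mm [ -0.6  -1.5 -64.3] open 0.0553 F [ 0.5  0.9 -1.7] grip 20.0
0.66 [223.0, 222.3, 26.4, 25.0]
0.51 [324.4, 200.3, 15.8, 15.9]
[ 0.526  -0.2805  0.4897] 0.8883037567138672
0.36 [162.1, 205.8, 27.1, 36.4]
```

>>> {"name": "drive_tool", "arguments": {"increments": [0,0,0,-0.5,-1.5,-20,40,0,0,0,-0.5,-1.5,-38,40,0,0,0,-0.5,-1.5,-50,40,0,0,0,-0.5,-1.5,-58,40,0,0,0,-0.5,-1.5,-62,40]}}

```text
t: 7.55
tool_pos: [0.5158, -0.2977, 0.1213]
orientation: [-0.0, 0.668, 0.745, 0.0]
ft_force: [0.2, -0.8, -2.5]
opening: 0.0551
gripper_force: 20.0
```

>>> {"name": "drive_tool", "arguments": {"increments": [0,0,0,0,0,-1,40,0,0,0,0,0,-2,40,0,0,0,0,0,-3,40,0,0,0,0,0,-3,40,0,0,0,0,0,-3,40]}}

```text
t: 8.05
tool_pos: [0.5159, -0.2983, 0.1191]
orientation: [0.0, 0.668, 0.744, 0.0]
ft_force: [-1.2, 1.1, -1.7]
opening: 0.0547
gripper_force: 20.0
```

Run:
```python
from h import *
delta([.5155,-.297,.1167],6.2)
t=snapshot('scene'); cv2.imwrite('pics/place1.png',cv2.resize(np.hstack([t['frame'][120:230,170:290],snapshot('top')['frame'][165:275,275:395]]),None,fx=3.3,fy=3.3,interpolation=cv2.INTER_CUBIC))
```

```text
t 8.05 rot [ 0.  0. -0.] mm [-0.4  1.3 -2.4] open 0.0547 F [-1.2  1.1 -1.7] grip 20.0
```

View pics/place1.png

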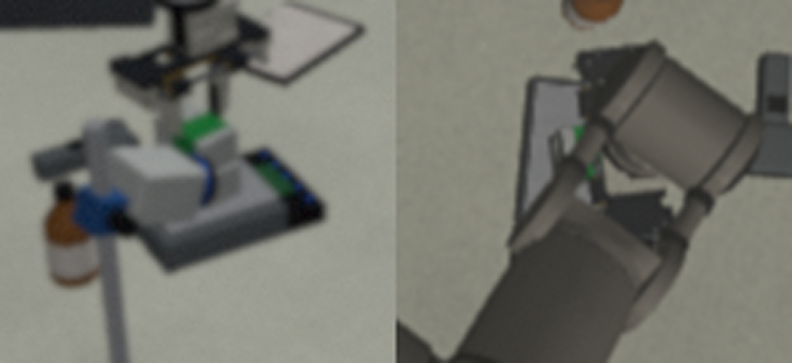

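The green carton is held just over the grey one (scene crop ~(205,135)), aligned with it. Lowering the last 2.5 mm and releasing.

>>> {"name": "drive_tool", "arguments": {"increments": [0,0,0,0,1,-1,40,0,0,0,0,1,-1.5,40,0,0,0,0,1,-2,40,0,0,0,0,1,-2.5,40,0,0,0,0,1,-2.5,40]}}

```text
t: 8.65
tool_pos: [0.5158, -0.2971, 0.1168]
orientation: [0.0, 0.668, 0.744, 0.0]
ft_force: [-1.3, 2.0, 2.9]
opening: 0.0551
gripper_force: 20.0
```

>>> {"name": "drive_tool", "arguments": {"increments": [0,0,0,0,0,0,60,0,0,0,0,0,0,64,0,0,0,0,0,0,70,0,0,0,0,0,0,80,0,0,0,0,0,0,91.8]}}

```text
t: 9.15
tool_pos: [0.5158, -0.2972, 0.1163]
orientation: [0.0, 0.668, 0.744, 0.0]
ft_force: [0.1, -0.0, -0.5]
opening: 0.0816
gripper_force: 0.0
```

>>> {"name": "drive_tool", "arguments": {"increments": [0,0,0,0,0,0,91.8,0,0,0,0,0,10,91.8,0,0,0,0,0,35,91.8,0,0,0,0,0,70,91.8,0,0,0,0,0,105,91.8]}}

```text
t: 9.65
tool_pos: [0.5156, -0.297, 0.2231]
orientation: [-0.0, 0.668, 0.744, 0.0]
ft_force: [-0.3, 0.1, -0.2]
opening: 0.0913
gripper_force: 0.0
```

Run:
```python
from h import *
delta([.4381,.0664,.15],-23)
```

```text
t 9.65 rot [ -0.    0.  -29.2] mm [-77.5 363.4 -73.1] open 0.0913 F [-0.3  0.1 -0.2] grip 0.0
```

>>> {"name": "drive_tool", "arguments": {"increments": [0,0,-3,-8,36,0,91.8,0,0,-6,-16,73,0,91.8,0,0,-9,-23,109,-5,91.8,0,0,-12,-31,145,-15,91.8,0,0,-14.6,-39,182,-25,91.8]}}

```text
t: 10.15
tool_pos: [0.4766, -0.114, 0.1971]
orientation: [0.001, 0.758, 0.653, 0.0]
ft_force: [0.2, 0.9, -0.1]
opening: 0.0919
gripper_force: 0.0
```

>>> {"name": "drive_tool", "arguments": {"increments": [0,0,-3,-8,40,-8,91.8,0,0,-6,-16,85,-18,91.8,0,0,-9,-23,130,-28,91.8,0,0,-12,-31,165,-38,91.8,0,0,-14.6,-38.5,181.5,-48,91.8]}}

```text
t: 10.65
tool_pos: [0.4379, 0.0689, 0.1489]
orientation: [0.0, 0.834, 0.552, 0.001]
ft_force: [0.9, 0.1, -0.2]
opening: 0.0916
gripper_force: 0.0
```

Run:
```python
from h import *
D=np.array([.056,.094,.045])
t=snapshot('top'); s=snapshot('scene')
P=[]
for i in range(2):
    for d in silhouettes('carton_b','top'):
        u,v,w,h=d['extent']
        if np.hypot(u+w/2-338,v+h/2-212)<14:
            p,e=fit([(t,d['pixels'].astype(np.float32))],(.516,-.2994,.13),.105,D); print('b',p.round(4),np.rad2deg(p[2]),round(e,3),d['extent'])
    for d in silhouettes('carton_c','scene'):
        u,v,w,h=d['extent']
        if np.hypot(u+w/2-304,v+h/2-223)<10:
            p,e=fit([(s,d['pixels'].astype(np.float32))],(.438,.0664,-.4),0,D); print('c',p.round(4),np.rad2deg(p[2]),round(e,3),d['conf'])
    snapshot('top');snapshot('scene')
delta([.4381,.0664,.01],-22.5)
```

```text
b [ 0.5181 -0.3002  0.0971] 5.5630522018581035 0.056 [323.2, 199.6, 30.0, 19.2]
c [ 0.4373  0.0672 -0.4145] -23.74989030049048 0.068 0.91
b [ 0.5178 -0.2999  0.1154] 6.611542720034528 0.057 [324.4, 201.4, 27.9, 18.6]
c [ 0.437   0.0666 -0.3779] -21.65310447329816 0.065 0.83
t 11.15 rot [0.  0.  0.6] mm [  -0.7    0.8 -138.7] open 0.0918 F [-0.2 -0.1 -1. ] grip 0.0
```

>>> {"name": "drive_tool", "arguments": {"increments": [0,0,0,-1,1,-35,91.8,0,0,0,-1,1,-70,91.8,0,0,0,-1,1,-100,91.8,0,0,0,-1,1,-125,91.8,0,0,0,-1,1,-138,91.8]}}

```text
t: 11.65
tool_pos: [0.4364, 0.0669, 0.0085]
orientation: [-0.001, 0.834, 0.552, -0.001]
ft_force: [-0.8, 0.4, -0.6]
opening: 0.0922
gripper_force: 0.0
```

>>> {"name": "drive_tool", "arguments": {"increments": [0,0,0,0,0,0,40,0,0,0,0,0,0,40,0,0,0,0,0,0,40,0,0,0,0,0,0,40,0,0,0,0,0,0,40], "newtons": 20}}

```text
t: 12.15
tool_pos: [0.4378, 0.0673, 0.011]
orientation: [0.0, 0.834, 0.552, 0.001]
ft_force: [-1.0, 0.2, 1.9]
opening: 0.0565
gripper_force: 1.2
```

>>> {"name": "drive_tool", "arguments": {"increments": [0,0,0,0,0,0,40,0,0,0,0,0,0,40,0,0,0,0,0,0,40,0,0,0,0,0,0,40,0,0,0,0,0,0,40]}}

```text
t: 12.65
tool_pos: [0.4377, 0.0673, 0.011]
orientation: [0.0, 0.834, 0.552, 0.0]
ft_force: [0.0, -0.9, 6.1]
opening: 0.0551
gripper_force: 20.0
```

>>> {"name": "drive_tool", "arguments": {"increments": [0,0,0,0,0,20,40,0,0,0,0,0,60,40,0,0,0,0,0,105,40,0,0,0,0,0,155,40,0,0,0,0,0,200,40]}}

```text
t: 13.15
tool_pos: [0.4368, 0.0674, 0.2125]
orientation: [0.0, 0.834, 0.552, 0.0]
ft_force: [1.8, 0.2, -1.6]
opening: 0.0555
gripper_force: 20.0
```

>>> {"name": "drive_tool", "arguments": {"increments": [0,0,3,8,-36,2,40,0,0,6,16,-73,4,40,0,0,9,24,-109,5,40,0,0,12,32,-145,5,40,0,0,14.6,40,-182,5,40]}}

```text
t: 13.65
tool_pos: [0.4771, -0.1159, 0.2151]
orientation: [-0.0, 0.756, 0.654, -0.0]
ft_force: [0.0, 0.3, -1.1]
opening: 0.0555
gripper_force: 20.0
```

>>> {"name": "drive_tool", "arguments": {"increments": [0,0,3,8,-40,0,40,0,0,6,16,-85,0,40,0,0,9,24,-130,0,40,0,0,12,32,-165,0,40,0,0,14.2,39,-184,0,40]}}

```text
t: 14.15
tool_pos: [0.5158, -0.3016, 0.2144]
orientation: [-0.0, 0.671, 0.742, -0.0]
ft_force: [0.7, 0.0, -2.1]
opening: 0.0553
gripper_force: 20.0
```

Run:
```python
from h import *
delta([.5165,-.299,.161],6.2)
```

```text
t 14.15 rot [-0.  -0.1  0.4] mm [  0.7   2.6 -53.4] open 0.0553 F [ 0.7  0.  -2.1] grip 20.0
```

>>> {"name": "drive_tool", "arguments": {"increments": [0,0,0.4,0.5,2.5,-15,40,0,0,0.4,0.5,2.5,-30,40,0,0,0.4,0.5,2.5,-40,40,0,0,0.4,0.5,2.5,-47,40,0,0,0.4,0.5,2.5,-50,40]}}

```text
t: 14.65
tool_pos: [0.5166, -0.2958, 0.1647]
orientation: [-0.0, 0.668, 0.744, -0.0]
ft_force: [-0.6, -0.1, -1.1]
opening: 0.0554
gripper_force: 20.0
```

>>> {"name": "drive_tool", "arguments": {"increments": [0,0,0,0,0,0,40,0,0,0,0,0,0,40,0,0,0,0,0,0,40,0,0,0,0,0,0,40,0,0,0,0,0,0,40]}}

```text
t: 15.15
tool_pos: [0.5169, -0.2962, 0.1656]
orientation: [0.0, 0.668, 0.744, 0.0]
ft_force: [-0.3, 0.1, -2.1]
opening: 0.0553
gripper_force: 20.0
```

Run:
```python
from h import *
delta([.5165,-.299,.161],6.2)
```

```text
t 15.15 rot [ 0.  0. -0.] mm [-0.4 -2.8 -4.6] open 0.0553 F [-0.3  0.1 -2.1] grip 20.0
```

>>> {"name": "drive_tool", "arguments": {"increments": [0,0,0,0,-2.5,-1,40,0,0,0,0,-2.5,-2,40,0,0,0,0,-2.5,-3,40,0,0,0,0,-2.5,-4,40,0,0,0,0,-2.5,-4.5,40]}}

```text
t: 15.65
tool_pos: [0.5168, -0.2987, 0.161]
orientation: [0.0, 0.668, 0.744, 0.0]
ft_force: [-1.1, -0.5, 2.1]
opening: 0.0554
gripper_force: 20.0
```

>>> {"name": "drive_tool", "arguments": {"increments": [0,0,0,0,0,0,40,0,0,0,0,0,0,40,0,0,0,0,0,0,40,0,0,0,0,0,0,40,0,0,0,0,0,0,40]}}

```text
t: 16.15
tool_pos: [0.5168, -0.2987, 0.161]
orientation: [0.0, 0.668, 0.744, 0.0]
ft_force: [-2.0, 0.5, 1.4]
opening: 0.0554
gripper_force: 20.0
```

Supported; releasing and retreating upward.

>>> {"name": "drive_tool", "arguments": {"increments": [0,0,0,0,0,0,60,0,0,0,0,0,0,64,0,0,0,0,0,0,70,0,0,0,0,0,0,80,0,0,0,0,0,0,91.8]}}

```text
t: 16.65
tool_pos: [0.5168, -0.2987, 0.1607]
orientation: [0.0, 0.668, 0.744, 0.0]
ft_force: [0.1, -0.1, -0.1]
opening: 0.0814
gripper_force: 0.0
```

>>> {"name": "drive_tool", "arguments": {"increments": [0,0,0,0,0,0,91.8,0,0,0,0,0,10,91.8,0,0,0,0,0,30,91.8,0,0,0,0,0,60,91.8,0,0,0,0,0,80,91.8]}}

```text
t: 17.15
tool_pos: [0.5173, -0.299, 0.2437]
orientation: [0.001, 0.668, 0.744, 0.0]
ft_force: [-0.7, -0.1, 0.6]
opening: 0.0918
gripper_force: 0.0
```

>>> {"name": "drive_tool", "arguments": {"increments": [0,0,0,-8,40,0,91.8,0,0,0,-16,80,0,91.8,0,0,0,-24,125,0,91.8,0,0,0,-32,170,0,91.8,0,0,0,-40,210,0,91.8]}}

```text
t: 17.65
tool_pos: [0.4763, -0.0868, 0.2418]
orientation: [0.001, 0.668, 0.744, 0.0]
ft_force: [0.5, 0.5, -0.2]
opening: 0.0923
gripper_force: 0.0
```

Run:
```python
from h import *
t=snapshot('top'); D=np.array([.056,.094,.045])
for i in range(2):
    for d in silhouettes('carton_c','top'):
        u,v,w,h=d['extent']
        if np.hypot(u+w/2-338,v+h/2-212)<16:
            p,e=fit([(t,d['pixels'].astype(np.float32))],(.516,-.2994,.13),.15,D); print('c',p.round(4),np.rad2deg(p[2]),round(e,3),d['extent'])
    snapshot('top')
# cassette target above
r=np.deg2rad(-17.4); print('grasp', .477,.2887)
delta([.477,.2887,.18],72.6)
s=snapshot('scene'); cv2.imwrite('pics/col.png',cv2.resize(np.hstack([s['frame'][130:220,190:290],t['frame'][170:260,290:390]]),None,fx=3.5,fy=3.5,interpolation=cv2.INTER_CUBIC))
```

```text
c [ 0.5198 -0.2984  0.1422] 8.145277467904924 0.068 [325.5, 198.5, 30.8, 22.8]
c [ 0.5126 -0.2423  0.3259] 18.67379364521762 0.996 [325.3, 219.0, -1.0, 0.3]
c [ 0.519  -0.2993  0.1277] 7.318586382356687 0.052 [325.5, 198.9, 30.0, 20.3]
c [ 0.5028 -0.2311  0.3655] 20.94399116395168 0.949 [320.1, 204.0, 6.4, 15.9]
grasp 0.477 0.2887
t 17.9 rot [ 0.   0.1 66.4] mm [-3.000e-01  3.779e+02 -6.160e+01] open 0.0918 F [-0.2  0.3  0.2] grip 0.0
```

View pics/col.png

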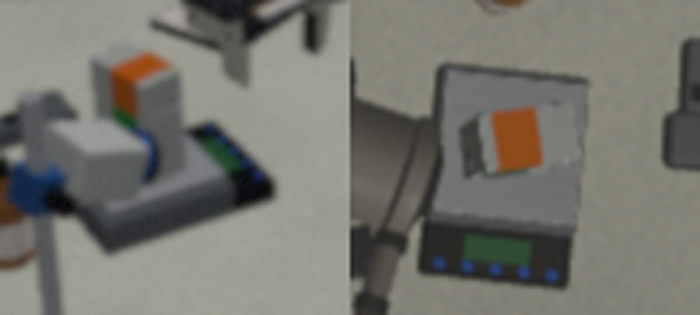

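Column grey/green/orange stands aligned: orange at ~(519,−299) mm, within 3 mm of the others. Going to the blue cassette.

>>> {"name": "drive_tool", "arguments": {"increments": [0,0,6.6,0,38,-4,91.8,0,0,13.2,0,76,-8,91.8,0,0,20,0,114,-12,91.8,0,0,26.6,0,152,-16,91.8,0,0,33.2,0,190,-20,91.8]}}

```text
t: 18.45
tool_pos: [0.4775, 0.1014, 0.2206]
orientation: [0.0, 0.426, 0.905, -0.0]
ft_force: [1.0, -0.2, 0.0]
opening: 0.0917
gripper_force: 0.0
```

>>> {"name": "drive_tool", "arguments": {"increments": [0,0,6.6,0,40,-8,91.8,0,0,13.2,0,80,-16,91.8,0,0,20,0,120,-24,91.8,0,0,26.6,0,160,-34,91.8,0,0,33.2,0,188,-42,91.8]}}

```text
t: 18.95
tool_pos: [0.4777, 0.2906, 0.1779]
orientation: [-0.0, 0.149, 0.989, 0.0]
ft_force: [-0.1, 0.6, 0.1]
opening: 0.0917
gripper_force: 0.0
```

>>> {"name": "drive_tool", "arguments": {"increments": [0,0,0,0,0,0,91.8,0,0,0,0,0,0,91.8,0,0,0,0,0,0,91.8,0,0,0,0,0,0,91.8,0,0,0,0,0,0,91.8]}}

```text
t: 19.45
tool_pos: [0.4773, 0.2884, 0.1793]
orientation: [0.0, 0.152, 0.988, 0.0]
ft_force: [-0.2, 0.5, -0.0]
opening: 0.0916
gripper_force: 0.0
```

Run:
```python
from h import *
delta([.477,.2887,.072],72.6)
```

```text
t 19.45 rot [-0.   0.   0.1] mm [  -0.3    0.3 -107.3] open 0.0916 F [-0.2  0.5 -0. ] grip 0.0
```

>>> {"name": "drive_tool", "arguments": {"increments": [0,0,0,0,0,-25,91.8,0,0,0,0,0,-50,91.8,0,0,0,0,0,-75,91.8,0,0,0,0,0,-95,91.8,0,0,0,0,0,-107,91.8]}}

```text
t: 19.95
tool_pos: [0.4763, 0.2886, 0.0706]
orientation: [-0.001, 0.152, 0.988, -0.0]
ft_force: [-1.3, -0.7, -0.3]
opening: 0.0916
gripper_force: 0.0
```

>>> {"name": "drive_tool", "arguments": {"increments": [0,0,0,0,0,0,60,0,0,0,0,0,0,50,0,0,0,0,0,0,46,0,0,0,0,0,0,42,0,0,0,0,0,0,30], "newtons": 20}}

```text
t: 20.45
tool_pos: [0.4771, 0.2895, 0.0726]
orientation: [0.001, 0.151, 0.989, 0.0]
ft_force: [0.3, -0.1, -0.4]
opening: 0.0565
gripper_force: 0.0
```

>>> {"name": "drive_tool", "arguments": {"increments": [0,0,0,0,0,0,30,0,0,0,0,0,0,30,0,0,0,0,0,0,30,0,0,0,0,0,0,30,0,0,0,0,0,0,30], "newtons": 25}}

```text
t: 20.95
tool_pos: [0.4769, 0.2894, 0.072]
orientation: [0.0, 0.151, 0.989, 0.0]
ft_force: [-1.1, 1.2, 1.9]
opening: 0.0419
gripper_force: 25.0
```

>>> {"name": "drive_tool", "arguments": {"increments": [0,0,0,0,0,8,30,0,0,0,0,0,30,30,0,0,0,0,0,70,30,0,0,0,0,0,115,30,0,0,0,0,0,160,30]}}

```text
t: 21.45
tool_pos: [0.4762, 0.2891, 0.2336]
orientation: [-0.0, 0.151, 0.989, -0.0]
ft_force: [0.9, 0.6, -1.7]
opening: 0.0418
gripper_force: 25.0
```

```bash
cat >> h.py <<'E'
def final(lens=(.732,.0575,.344),yaw=3.3):
    Rt=R.from_euler('ZY',[yaw,-20],degrees=True); lens=np.array(lens)
    f=lens-Rt.apply([.2,0,0]); tcp=f+Rt.apply([-.01,0,.027])
    Rd=Rt*R.from_euler('ZX',[0,180],degrees=True)   # tool z=-cz
    o=get_obs(); Rc=quat(o['orientation'])
    rv=min(((Rd*R.from_euler('z',a,degrees=True)*Rc.inv()).as_rotvec(degrees=True) for a in(0,180)),key=np.linalg.norm)
    print('focus',f.round(4),'tcp',tcp.round(4),'rot',rv.round(2),'mm',((tcp-o['tool_pos'])*1e3).round(1),'t',o['t'],'grip',o['gripper_force'],o['opening'],o['ft_force'].round(1))
    return f,Rt
E
python3 - <<'E'
from h import *
final()
s=snapshot('scene');t=snapshot('top')
for n in('scene','top'): 
    for c in('cassette_red','cassette_yellow'): print(n,c,[(round(d['conf'],2),np.round(d['extent'])) for d in look_for(c,n)[:2]])
E
```

```text
focus [0.5444 0.0467 0.2756] tcp [0.5258 0.0456 0.2975] rot [ -2.44 -20.    20.48] mm [  49.5 -243.5   63.9] t 21.45 grip 24.999314546585083 0.041824312296374094 [ 0.9  0.6 -1.7]
scene cassette_red [(0.9, array([346., 233.,  14.,  30.]))]
scene cassette_yellow [(0.81, array([320., 242.,  15.,  27.])), (0.17, array([218., 157.,  24.,  13.]))]
top cassette_red []
top cassette_yellow [(0.48, array([169., 205.,  15.,  10.])), (0.37, array([322., 209.,   2.,   6.]))]
```

>>> {"name": "drive_tool", "arguments": {"increments": [-0.2,-2,2,5,-24,10,30,-0.5,-4,4,10,-48,20,30,-0.7,-6,6,15,-72,30,30,-1,-8,8.2,20,-97,36,30,-1.2,-10,10.2,25,-122,42,30]}}

```text
t: 22.25
tool_pos: [0.5011, 0.1663, 0.2722]
orientation: [0.087, 0.061, 0.994, 0.002]
ft_force: [0.3, -0.4, -0.6]
opening: 0.0414
gripper_force: 25.0
```

```bash
python3 -c "
from h import *
final()"
```

```text
focus [0.5444 0.0467 0.2756] tcp [0.5258 0.0456 0.2975] rot [ -1.19 -10.09  10.17] mm [  24.7 -120.7   25.4] t 22.25 grip 25.00017821788788 0.04144880932626454 [ 0.3 -0.4 -0.6]
```

>>> {"name": "drive_tool", "arguments": {"increments": [-0.2,-2,2,5,-24,5,30,-0.5,-4,4,10,-50,10,30,-0.7,-6,6,15,-76,15,30,-1,-8,8.2,20,-102,20,30,-1.2,-10,10.2,25,-121,25,30]}}

```text
t: 22.75
tool_pos: [0.526, 0.045, 0.297]
orientation: [0.173, -0.028, 0.985, 0.006]
ft_force: [-0.5, 0.5, -0.4]
opening: 0.0416
gripper_force: 25.0
```

>>> {"name": "drive_tool", "arguments": {"increments": [0,0,0,0,0,0,30,0,0,0,0,0,0,30,0,0,0,0,0,0,30,0,0,0,0,0,0,30,0,0,0,0,0,0,30]}}

```text
t: 23.25
tool_pos: [0.5267, 0.0472, 0.2985]
orientation: [0.173, -0.028, 0.984, 0.006]
ft_force: [-0.3, 0.3, -1.5]
opening: 0.0412
gripper_force: 25.0
```

Run:
```python
from h import *
f,Rt=final()
s=snapshot('scene');t=snapshot('top')
o=get_obs()
org=f-Rt.apply([.01,0,.04])
lens=np.array([.732,.0575,.344])
im=[]
for S,(u,v,w,h) in((s,(180,130,110,110)),(t,(190,95,110,110))):
    I=cv2.resize(S['frame'][v:v+h,u:u+w],None,fx=3.6,fy=3.6,interpolation=cv2.INTER_CUBIC)
    def mark(P,c):
        for p in (proj(S,P)-[u,v]+.5)*3.6: cv2.circle(I,tuple(int(x) for x in p),2,c,-1)
    mark([f],(255,0,255)); mark([lens],(0,0,255)); mark(org+Rt.apply([[.01,a*.017,.04+b*.017] for a in(-1,1) for b in(-1,1)]),(0,255,255))
    im.append(I)
cv2.imwrite('pics/final.png',np.hstack(im))
```

```text
focus [0.5444 0.0467 0.2756] tcp [0.5258 0.0456 0.2975] rot [-0.1  -0.02 -0.01] mm [-0.9 -1.6 -0.9] t 23.25 grip 24.99931275844574 0.04122575965221442 [-0.3  0.3 -1.5]
```

View pics/final.png

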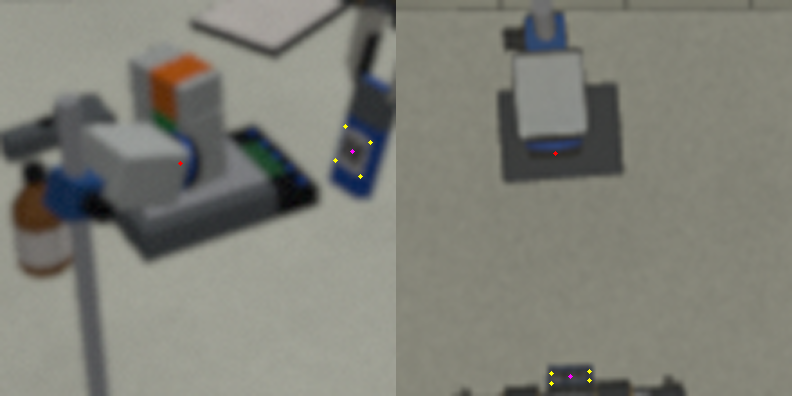

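The projected label frame falls on the real label in the scene view (~(352,152)) and the top view (~(570,377)). The lens marker sits on the barrel's ring, so I'm handing in.

```bash
python3 -c "
from station import *
print(job_done())"
```

```text
the job is handed in; nothing more can be done
None
```

The job is handed in at about 23 s of the 66 s allowed: the column stands grey, green, orange, its cartons within about 4 mm of each other by the camera fits, and the arm is holding the blue cassette with its label within about 5 mm of my estimate of the 20 cm point; `job_done()` returned no verdict.

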